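Book in the tray of blood tubes with the barcode reader

TASK

Take the barcode reader from its charging pad and read the label of the tube rack that stands in the steel tray: point the reader's window at the middle of the label, square to it and about 9 cm away, with the long side of its hood along the long side of the label, and hold it still there for a good second. Do not read the other rack's label, and do not bump the racks or push the things on the table about. Then stand the reader upright in the middle of its pad again, set down rather than dropped, and let go.

Things in the scene. Friction and masses are not known exactly. Their poses are not given: they have to be found in the camera images.
- reader: Loose barcode reader, 0.2 kg, upright on its hood. Grey hood 64 (x) by 44 (y) mm, 34 high, shoulder 50 by 36 up to 48 mm, then a white grip 42 (x) by 30 (y) mm to the top at 142 mm: take it across the 30 mm, 105 mm up. Origin: centre of the underside, the reading window; z up the grip, x along the hood's long side. It looks along its own -z. A half turn about z makes no difference.
- reader_focus (a point): Focus of the reader: 90 mm in front of its window (0, 0, -90 mm in its frame; below the table while it is parked). It reads with this point at the label's middle within 10 mm up or down the slope, 14 mm along the label, 25 mm nearer or farther, square within 12 degrees, the hood's long side within 15 degrees of the label's.
- pad: Charging pad, a fixed black slab 120 (x) by 100 (y) by 12 mm thick, flat top. Origin: centre of its underside, on the table; z up. The reader stands on its middle.
- tray_rack: Fixed white tube rack in a steel tray 190 (x) by 250 (y) mm, rim 28 mm high; 18 capped tubes in 3 rows stand behind the label, to 136 mm above the table. Origin: middle of the tray's underside; the front, with the label, faces -x. May stand on the left or right.
- tray_label: Label to read: white paper 74 by 40 mm with black bars on a grey plate 120 by 70 mm sloping 35 degrees from level, at the front of the rack in the tray, facing up and to the robot. Origin: middle of the paper's face, 47 mm above the table, 50 mm in front (-x) of the tray's middle; z out of the face, y along its long side (level), x up the slope.
- table_rack: The other tube rack, fixed, smaller (130 mm wide, 8 tubes in 2 rows, to 136 mm high), standing on the table without a tray. Origin on the table 36 mm in front of its block's centre; front faces -x.
- table_label: The other rack's label, of the same size, slope, height and axes as the first: not to be read.
- bowl: Loose steel bowl, 90 mm wide, 40 mm high. Origin: centre of its underside, like those of the following bystanders.
- pot: Loose clear specimen pot, 48 mm wide, 60 mm high, between the racks.
- tape: Loose roll of paper tape lying flat, 76 mm wide, 24 mm high.
- sanitiser: Loose white bottle, 56 mm wide, 140 mm high.
- swabs: Loose cardboard box 70 by 100 by 45 mm high.
- stapler: Loose black stapler, 130 by 34 by 35 mm high.
- penmug: Loose white ceramic cup, 72 mm wide, 90 mm high.
Things that resemble listed ones, but are neither listed nor needed, are in the scene too. Leave any red or yellow look-alike of the reader alone.

How it is judged:
By the outcome, as a careful person would: the job done as asked, in the order asked, and still so for the second after the job is handed in, with the robot touching nothing.
It also fails if it takes over 45 s, if anything falls off the work surface, if the arm or the gripper's body presses on something with over 40 N, if the wrist force passes 120 N, or if a joint passes its speed limit or range.

ROBOT

A 6-joint arm with a two-finger parallel gripper is mounted at the origin on the work surface. World frame = base frame: x ahead of the robot, y to its left, z up, the work surface at z = 0. Lengths are in m, angles in degrees, forces in N, time in s.
With the tool pointing down it reaches from about 0.35 to 0.875 m from the base axis. Payload 4.2 kg.
Tool frame: the origin (TCP) lies on the mounting face of the last link; the fingertips stand 182 mm ahead of it and the grasp point (between the pads) lies 164 mm ahead of it (r.tcp_to_grasp is the distance from the TCP to the grasp point, in m); z points along the fingers, y is the line along which they close (so a half turn about z gives the same grasp; the last joint's range is limited). The gripper opens to 87 mm and grips with 3 to 60 N. Pads are 19 mm wide; open, the fingers measure 117 mm over their backs; the gripper's body (75 mm by 190 mm) begins 51 mm behind the grasp point.
Start: joints at [84.374, 22.042, 0.453, 0, -68.411, -14.817], TCP at [0.218, 0.586, 0.405] pointing down, gripper open.
Joint ranges: [-179.83, 179.83], [-69.29, 118.12], [-61.27, 80.66], [-181.25, 117.63], [-171.15, -9.14], [-177.46, 177.46]. Speed limits (degrees/s): [159.86, 159.86, 180, 180, 180, 180].

INTERFACE

Orientations are given as a 3x3 rotation matrix whose columns are the frame's x, y, z axes.
In Python, from station import sense, eyes, r gives the robot as it stands.
- The arm moves only by the tool jog_arm, never from a script. Its argument "increments" is a list of rows, each a list of 4 numbers: the shift along the tool's x, y, z normalised to -1 to 1, where 1 is 0.02 m, then the turn about the tool's z normalised to -1 to 1, where 1 is 0.08 rad. A call has 1 to 10 rows; each row shifts and turns the commanded pose from where the row before left it, along the tool's axes as they then stand; what a row does not reach is not made up. A row lasts 1/10 s, in which the tool goes at most 50 mm and 8.59 degrees, less where a joint would pass 70% of its speed; a pose out of reach is approached as far as the arm can. A call with a number of a shift or a turn outside -1 to 1 is refused whole. A call with a gripper value outside its range is refused whole. "grip" is the finger opening in mm, from 0 to 87, set as the call begins (left out, the last holds). The fingers move at their own pace and stop on an object; the grip force is fixed at half the most. Time passes only in rows, so rows that do not move let the fingers close. It gives the time, the measured TCP pose, the force, the opening and the grip force at its end, in the units of the state.
- sense(): the state, without advancing time (a new reading comes with each control period).
- eyes.capture(name): name is "scene" or "top"; returns the picture (384x512x3 uint8, blue, green, red); there is no depth.
- eyes.get_calibration(name): a dict with "camera_matrix" (3x3 intrinsics, pixels), "R" (3x3) and "t" (3): a world point X has camera coordinates R X + t. Camera axes: x right, y down, z forward; pixel columns grow to the right and rows downward; lengths in m; the calibration is good to about 2 mm. A picture is of the moment at which its call begins. get_calibration takes no time and is no camera call.
- r.finish_job(): hands the job in; it is judged then, once.
Trained networks look in the newest picture that a camera, given by its name, has taken for a name from the list of things; names that differ only in an ending like _2 or _b are one class to them, and where a whole thing is asked for, a point or a joint stands for the part that bears it (a point fixed in the world has none). Each returns a list of dicts, best first, with "conf" (0 to 1); they miss things now and then, are a little off and sometimes report something else, mostly with a low value. They report only what shows in the picture. A call takes as long as a camera call. They do not tell look-alikes from the thing itself.
- eyes.spot_in(camera, name): "centre" ([x, y, z] in m, in world coordinates, good to about 4 mm: the middle of the surface that is visible of it).
- eyes.outline_of(camera, name): "mask" (384x512 bool, what is visible of it).
The state is a dict: "time_s": time; "joints": joint angles; "joint_velocities": joint speeds; "effort": joint torques, N m; "tcp_pos": TCP position; "ee_rot": TCP orientation; "wrist_force": force on the tool from outside, world axes, zero at the start; "moment": the same for the moment, N m; "gripper_width": opening from 0.0 (shut) to 1.0 (fully open); "gripper_force": force on a finger pad.
Only numpy, scipy, OpenCV 4.12 (cv2) and the standard library are available. Lean on these libraries where they do the work, as an engineer would, in place of code of your own. Each camera call takes 0.05 s, during which the arm holds its last target. There are 200 camera calls.

## Working session

There is one attempt and no reset: what is moved stays moved. The work goes in short steps, Python scripts to look and compute and a tool call to move; the robot and the scene stay as the last step left them, time stands still between calls to the robot, and variables do not carry over. Pictures are saved under pics/ and viewed, at most 10 in all, crops included, and the job is handed in when it is done.

Besides the shell and the picture viewer there is one more tool, called after ">>>" as name([rows], argument=value, ...), one row to a line, values as JSON. jog_arm: Moves the arm, as the interface text tells. Its arguments: {"type":"object","properties":{"increments":{"type":"array"},"grip":{"type":"number"}},"required":["increments"]}

```bash
mkdir -p pics; ls; python3 - <<'E'
from station import sense, eyes, r
import cv2,numpy as np
for c in ("scene","top"):
    cv2.imwrite(f"pics/{c}0.png",eyes.capture(c))
    k=eyes.get_calibration(c);print(c,np.round(k["camera_matrix"],1).tolist(),np.round(k["R"],3).tolist(),np.round(k["t"],3).tolist())
    for n in ("reader","pad","tray_label","table_label","tray_rack","table_rack"):
        print(n,[(round(d["conf"],2),np.round(d["centre"],3).tolist()) for d in eyes.spot_in(c,n)])
s=sense();print(s["time_s"],np.round(s["ee_rot"],3).tolist(),s["tcp_pos"],r.tcp_to_grasp)
E
```

```text
pics
scene [[433.3, 0.0, 259.5], [0.0, 433.3, 187.7], [0.0, 0.0, 1.0]] [[0.031, 0.999, 0.011], [0.859, -0.021, -0.511], [-0.511, 0.025, -0.859]] [-0.034, -0.462, 1.695]
reader [(0.9, [0.321, -0.177, 0.076]), (0.85, [0.465, 0.014, 0.084]), (0.79, [0.347, 0.144, 0.07]), (0.65, [0.612, -0.059, 0.075]), (0.35, [0.515, 0.396, 0.087])]
pad [(0.58, [0.464, 0.003, 0.014])]
tray_label [(0.73, [0.66, 0.224, 0.047])]
table_label [(0.95, [0.665, -0.259, 0.048])]
tray_rack [(0.65, [0.745, 0.208, 0.05]), (0.37, [0.667, -0.255, 0.046])]
table_rack [(0.91, [0.752, -0.239, 0.062])]
top [[349.4, 0.0, 249.8], [0.0, 349.4, 184.5], [0.0, 0.0, 1.0]] [[-0.003, -1.0, 0.022], [-0.989, -0.001, -0.147], [0.147, -0.023, -0.989]] [-0.0, 0.527, 0.893]
reader [(0.93, [0.444, 0.016, 0.15]), (0.84, [0.331, 0.139, 0.099]), (0.72, [0.581, -0.052, 0.095]), (0.6, [0.316, -0.17, 0.097])]
pad [(0.68, [0.439, 0.012, 0.011]), (0.39, [0.506, -0.436, 0.058])]
tray_label [(0.72, [0.668, 0.219, 0.046])]
table_label [(0.64, [0.667, -0.253, 0.052]), (0.47, [0.664, 0.22, 0.048])]
tray_rack [(0.85, [0.71, 0.212, 0.053])]
table_rack [(0.85, [0.722, -0.237, 0.06])]
0.7 [[0.937, -0.349, -0.0], [-0.349, -0.937, 0.0], [-0.0, -0.0, -1.0]] [0.2182676  0.58563261 0.40476114] 0.1635
```

View pics/scene0.png

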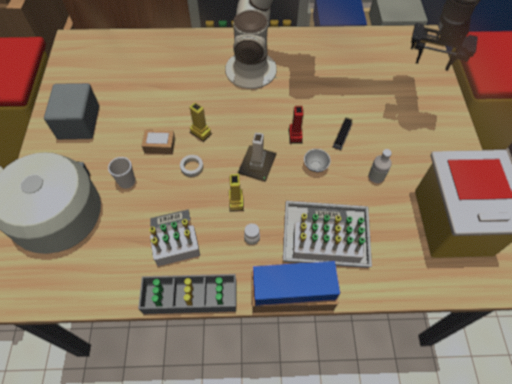

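View pics/top0.png

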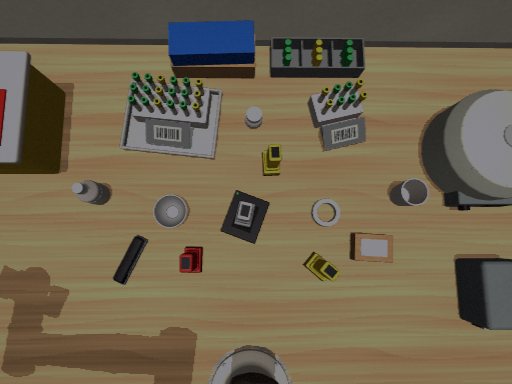

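The scene picture shows the grey/white reader on the black pad at (257,155). The red look-alike is at (297,125) and the yellow ones at (200,122) and (236,192). The tray rack is on the right at (327,232) and the table rack on the left at (175,235). The top picture agrees: reader at (245,213), tray label at (168,133). Next I'll measure the yaws.

```bash
cat > h.py <<'E'
from station import sense, eyes, r
import cv2,numpy as np
def ray(c,uv,z):
    k=eyes.get_calibration(c);K,R,t=map(np.array,(k["camera_matrix"],k["R"],k["t"]))
    d=(R.T@np.linalg.inv(K)@np.c_[np.atleast_2d(uv),np.ones(len(np.atleast_2d(uv)))].T).T
    C=-R.T@t
    return C+d*((z-C[2])/d[:,2])[:,None]
def proj(c,X):
    k=eyes.get_calibration(c);p=(np.array(k["camera_matrix"])@(np.array(k["R"])@np.atleast_2d(X).T+np.array(k["t"])[:,None]))
    return (p[:2]/p[2]).T
def st():
    s=sense();R=np.array(s["ee_rot"]);z=R[:,2]
    print("t",round(s["time_s"],2),"j",np.round(s["joints"],1),"p",np.round(s["tcp_pos"],4),"g",np.round(np.array(s["tcp_pos"])+z*r.tcp_to_grasp,4),"\nR",np.round(R,3).tolist(),"tilt",round(np.degrees(np.arccos(-z[2])),1),"dir",round(np.degrees(np.arctan2(z[1],z[0])),1),"w",round(s["gripper_width"]*87,1),"F",np.round(s["wrist_force"],1),round(s["gripper_force"],1))
    return s
E
python3 - <<'E'
from h import *
for c in ("top","scene"):
    im=eyes.capture(c)
    for n,z in (("pad",.012),("tray_label",None),("tray_rack",.028),("table_rack",.04),("reader",.142)):
        for d in eyes.outline_of(c,n)[:3]:
            m=d["mask"].astype(np.uint8)
            if n=="tray_label":
                # sloped plane is level along y; use pixels -> plane z=.047
                z=.047
            pts=np.argwhere(m)[:,::-1].astype(float)
            W=ray(c,pts,z)[:,:2].astype(np.float32)
            rc=cv2.minAreaRect(W);b=cv2.boxPoints(rc)
            print(c,n,round(d["conf"],2),"mean px",pts.mean(0).round(1),"W",W.mean(0).round(4),"rect c",np.round(rc[0],4),np.round(rc[1],3),round(rc[2],1))
E
```

```text
top pad 0.74 mean px [245.3 217.3] W [0.4413 0.011 ] rect c [0.4437 0.0125] [0.102 0.122] 68.7
top tray_label 0.79 mean px [167.  132.5] W [0.6668 0.2218] rect c [0.667  0.2222] [0.128 0.069] 83.7
top tray_label 0.71 mean px [409.3 192.7] W [ 0.5039 -0.4253] rect c [ 0.5073 -0.4234] [0.106 0.073] 90.0
top tray_label 0.41 mean px [243.9 213.9] W [0.4479 0.015 ] rect c [0.4484 0.0149] [0.045 0.065] 77.2
top tray_rack 0.78 mean px [170.6 117. ] W [0.7174 0.2177] rect c [0.725  0.2152] [0.258 0.224] 83.8
top table_rack 0.59 mean px [338.4 114.7] W [ 0.7223 -0.2462] rect c [ 0.7234 -0.2549] [0.176 0.172] 13.9
top reader 0.7 mean px [271.4 159.8] W [ 0.5714 -0.0504] rect c [ 0.5724 -0.0507] [0.046 0.076] 89.6
top reader 0.69 mean px [321.  267.2] W [ 0.3193 -0.1616] rect c [ 0.3179 -0.1623] [0.078 0.043] 50.0
top reader 0.66 mean px [243.7 214.2] W [0.4412 0.0162] rect c [0.4418 0.0165] [0.043 0.062] 78.5
scene pad 0.98 mean px [256.2 164.7] W [0.4545 0.0094] rect c [0.4461 0.0117] [0.101 0.124] 69.5
scene tray_label 0.77 mean px [327.5 214.2] W [0.6648 0.2209] rect c [0.6669 0.219 ] [0.116 0.041] 80.9
scene tray_label 0.64 mean px [257.6 152.8] W [0.4306 0.0145] rect c [0.4244 0.0173] [0.049 0.152] 83.3
scene tray_label 0.59 mean px [256.  164.9] W [0.4789 0.008 ] rect c [0.4702 0.0099] [0.1  0.12] 69.6
scene tray_rack 0.66 mean px [326.7 233.8] W [0.7199 0.2151] rect c [0.7171 0.2149] [0.259 0.204] 84.0
scene table_rack 0.91 mean px [172.7 238.1] W [ 0.728  -0.2454] rect c [ 0.7242 -0.245 ] [0.161 0.134] 12.5
scene table_rack 0.73 mean px [316.5 159.8] W [0.4586 0.2084] rect c [0.4591 0.2089] [0.085 0.088] 88.6
scene reader 0.89 mean px [235.3 194.3] W [ 0.6422 -0.0562] rect c [ 0.6365 -0.0545] [0.12 0.04] 0.3
scene reader 0.76 mean px [257.6 152.6] W [0.4974 0.0119] rect c [0.4933 0.014 ] [0.044 0.142] 84.1
scene reader 0.67 mean px [198.7 122.5] W [ 0.3759 -0.1722] rect c [ 0.3703 -0.1684] [0.153 0.063] 2.9
```

```bash
python3 - <<'E'
from h import *
im=cv2.imread("pics/top0.png");sc=cv2.imread("pics/scene0.png")
a=cv2.resize(im[80:170,110:230],(480,360),interpolation=cv2.INTER_CUBIC)
b=cv2.resize(im[180:255,205:285],(320,300),interpolation=cv2.INTER_CUBIC)
e=cv2.resize(sc[120:190,230:290],(308,360),interpolation=cv2.INTER_CUBIC)
o=np.zeros((600,800,3),np.uint8);o[:360,:480]=a;o[:300,480:]=b
f=cv2.resize(sc[195:270,275:375],(400,300)[:2],interpolation=cv2.INTER_CUBIC)
o[300:600,400:800]=f;o[360:600,:205]=cv2.resize(e,(205,240))
cv2.imwrite("pics/crop.png",o)
E
```

```text
(no output)
```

View pics/crop.png

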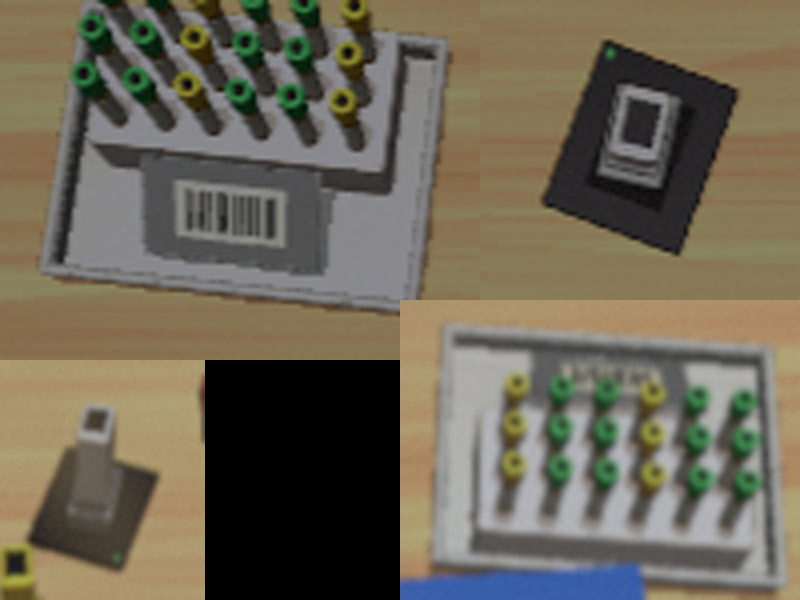

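```bash
cat > fit.py <<'E'
from h import *
from scipy.optimize import minimize
BX=[(.064,.044,0,.034),(.05,.036,.034,.048),(.042,.03,.048,.142)]
def corners(boxes,x,y,yaw,z0):
    c,s=np.cos(yaw),np.sin(yaw);out=[]
    for a,b,l,h in boxes:
        P=np.array([(i*a/2,j*b/2,z) for i in(-1,1) for j in(-1,1) for z in(l,h)])
        out.append(np.c_[P[:,0]*c-P[:,1]*s+x,P[:,0]*s+P[:,1]*c+y,P[:,2]+z0])
    return out
def sil(c,boxes,p,z0,S=4):
    m=np.zeros((384*S,512*S),np.uint8)
    for P in corners(boxes,*p,z0):
        q=cv2.convexHull(((proj(c,P)+.5)*S).astype(np.float32)).astype(np.int32)
        cv2.fillConvexPoly(m,q,255)
    return cv2.resize(m,(512,384),interpolation=cv2.INTER_AREA)/255.
def fit(masks,boxes,p0,z0):
    def cost(p): return sum(np.abs(sil(c,boxes,p,z0)-m).sum()/m.sum() for c,m in masks.items())
    sx=np.array([p0]+[np.array(p0)+d for d in ([.012,0,0],[0,.012,0],[0,0,.25])])
    return minimize(cost,p0,method="Nelder-Mead",options=dict(initial_simplex=sx,xatol=1e-4,fatol=1e-4))
def near(c,name,X,rad=15):
    u=proj(c,X)[0];best=None
    for d in eyes.outline_of(c,name):
        m=d["mask"];q=np.argwhere(m)[:,::-1].mean(0)
        if np.linalg.norm(q-u)<rad and best is None: best=m.astype(float)
    return best
E
python3 - <<'E'
from fit import *
for c in("top","scene"): eyes.capture(c)
M={c:near(c,"reader",[.445,.013,.08]) for c in("top","scene")}
for sel in (M,{"top":M["top"]},{"scene":M["scene"]}):
    for y0 in(0,-.4):
        o=fit(sel,BX,[.445,.012,y0],.012);print(list(sel),o.x[:2].round(4),np.degrees(o.x[2]).round(1),round(o.fun,3))
# paper corner detection in top
im=eyes.capture("top");k=ray("top",[[167.75,133.5],[167,132.5]],.047);print(k.round(4))
# white cap pixels in reader top
E
```

```text
['top', 'scene'] [0.4483 0.014 ] -12.8 0.171
['top', 'scene'] [0.4483 0.0139] -12.9 0.171
['top'] [0.4482 0.0147] -14.7 0.056
['top'] [0.4485 0.0147] -14.9 0.057
['scene'] [0.4481 0.0132] -10.6 0.092
['scene'] [0.4481 0.0132] -10.2 0.092
[[0.664  0.2199 0.047 ]
 [0.6668 0.2219 0.047 ]]
```

>>> jog_arm([
  [0,0,0,0],
])

```text
time_s: 1.65
tcp_pos: [0.2183, 0.5856, 0.4048]
ee_rot: [[0.937, -0.349, 0.0], [-0.349, -0.937, 0.0], [0.0, -0.0, -1.0]]
wrist_force: [-0.6, -0.0, -0.1]
gripper_width: 0.995
gripper_force: 0.0
```

>>> jog_arm([
  [0.976,0.796,0,0],
  [0.976,0.796,0,0],
  [0.976,0.796,0,0],
  [0.976,0.796,0,0],
  [0.976,0.796,0,0],
  [0.976,0.796,0,0],
  [0.976,0.796,0,0],
  [0.976,0.796,0,0],
  [0.976,0.796,0,0],
  [0.976,0.796,0,0],
])

```text
time_s: 2.65
tcp_pos: [0.346, 0.3673, 0.405]
ee_rot: [[0.937, -0.349, 0.0], [-0.349, -0.937, 0.0], [0.0, -0.0, -1.0]]
wrist_force: [-0.7, 1.4, 0.4]
gripper_width: 0.999
gripper_force: 0.0
```

>>> jog_arm([
  [0.976,0.796,0,0],
  [0.976,0.796,0,0],
  [0.976,0.796,0,0],
  [0.976,0.796,0,0],
  [0.976,0.796,0,0],
  [0.976,0.796,0,0],
  [0.976,0.796,0,0],
  [0.976,0.796,0,0],
  [0.976,0.796,0,0],
  [0.976,0.796,0,0],
])

```text
time_s: 3.65
tcp_pos: [0.4733, 0.15, 0.405]
ee_rot: [[0.937, -0.349, 0.0], [-0.349, -0.937, 0.0], [0.0, -0.0, -1.0]]
wrist_force: [0.3, -0.6, -0.1]
gripper_width: 0.998
gripper_force: 0.0
```

>>> jog_arm([
  [0.976,0.796,0,0],
  [0.976,0.796,0,0],
  [0.976,0.796,0,0],
  [0.976,0.796,0,0],
  [0.976,0.796,0,0],
  [0.976,0.796,0,0],
  [0.976,0.796,0,0],
  [0.976,0.796,0,0],
  [0.976,0.796,0,0],
  [0.976,0.796,0,0],
])

```text
time_s: 4.65
tcp_pos: [0.6006, -0.0674, 0.4048]
ee_rot: [[0.937, -0.349, 0.0], [-0.349, -0.937, -0.0], [0.0, -0.0, -1.0]]
wrist_force: [0.5, 0.1, -0.3]
gripper_width: 0.998
gripper_force: 0.0
```

```bash
python3 -c "
from h import *
st()"
```

```text
t 4.65 j [  8.9  20.   -2.6   0.  -67.4  60.6] p [ 0.6006 -0.0674  0.4048] g [ 0.6006 -0.0674  0.2413] 
R [[0.937, -0.349, 0.0], [-0.349, -0.937, -0.0], [0.0, -0.0, -1.0]] tilt 0.0 dir -8.0 w 86.8 F [ 0.5  0.1 -0.3] 0.0
```

>>> jog_arm([
  [0.953,0.307,0,0],
  [0.953,0.307,0,0],
  [0.953,0.307,0,0],
  [0.953,0.307,0,0],
  [0.953,0.307,0,0],
  [0.953,0.307,0,0],
  [0.953,0.307,0,0],
  [0.953,0.307,0,0],
])

```text
time_s: 5.45
tcp_pos: [0.7265, -0.1663, 0.4045]
ee_rot: [[0.937, -0.349, -0.0], [-0.349, -0.937, -0.0], [-0.0, 0.0, -1.0]]
wrist_force: [-0.7, 0.4, 1.0]
gripper_width: 0.996
gripper_force: 0.0
```

>>> jog_arm([
  [0.953,0.307,0,0],
  [0.953,0.307,0,0],
  [0.953,0.307,0,0],
  [0.953,0.307,0,0],
  [0.953,0.307,0,0],
  [0.953,0.307,0,0],
  [0.953,0.307,0,0],
])

```text
time_s: 6.15
tcp_pos: [0.8364, -0.2531, 0.4046]
ee_rot: [[0.937, -0.349, -0.0], [-0.349, -0.937, -0.0], [-0.0, 0.0, -1.0]]
wrist_force: [0.1, -0.1, -0.6]
gripper_width: 1.002
gripper_force: 0.0
```

>>> jog_arm([
  [0.97,-0.244,0,0],
  [0.97,-0.244,0,0],
  [0.97,-0.244,0,0],
  [0.97,-0.244,0,0],
  [0.97,-0.244,0,0],
])

```text
time_s: 6.65
tcp_pos: [0.9003, -0.253, 0.3885]
ee_rot: [[0.937, -0.349, 0.023], [-0.349, -0.937, -0.009], [0.025, 0.0, -1.0]]
wrist_force: [-0.6, 0.0, 0.7]
gripper_width: 0.999
gripper_force: 0.0
```

```bash
python3 -c "
from h import *
st()"
```

```text
t 6.65 j [  -5.8   65.    80.5    0.4 -104.1   75.5] p [ 0.9003 -0.253   0.3885] g [ 0.9041 -0.2544  0.2251] 
R [[0.937, -0.349, 0.023], [-0.349, -0.937, -0.009], [0.025, 0.0, -1.0]] tilt 1.4 dir -20.5 w 86.9 F [-0.6  0.   0.7] 0.0
```

>>> jog_arm([
  [0.97,-0.244,0,0],
  [0.97,-0.244,0,0],
  [0.97,-0.244,0,0],
  [0.97,-0.244,0,0],
  [0.97,-0.244,0,0],
])

```text
time_s: 7.15
tcp_pos: [0.9189, -0.2416, 0.3712]
ee_rot: [[0.933, -0.349, 0.086], [-0.348, -0.937, -0.028], [0.09, -0.004, -0.996]]
wrist_force: [0.0, -0.1, 1.2]
gripper_width: 1.001
gripper_force: 0.0
```

>>> jog_arm([
  [0.9,-0.23,-0.9,0],
  [0.9,-0.23,-0.9,0],
  [0.9,-0.23,-0.9,0],
  [0.9,-0.23,-0.9,0],
  [0.9,-0.23,-0.9,0],
])

```text
time_s: 7.65
tcp_pos: [0.9065, -0.2235, 0.4371]
ee_rot: [[0.925, -0.349, 0.154], [-0.345, -0.937, -0.05], [0.162, -0.007, -0.987]]
wrist_force: [0.7, 0.6, -0.4]
gripper_width: 0.997
gripper_force: 0.0
```

```bash
python3 -c "
from h import *
st()"
```

```text
t 7.65 j [ -3.7  62.5  80.7   2.3 -99.2  73.8] p [ 0.9065 -0.2235  0.4371] g [ 0.9316 -0.2316  0.2758] 
R [[0.925, -0.349, 0.154], [-0.345, -0.937, -0.05], [0.162, -0.007, -0.987]] tilt 9.3 dir -17.9 w 86.8 F [ 0.7  0.6 -0.4] 0.0
```

>>> jog_arm([
  [-1,0.148,-0.127,0],
  [-1,0.148,-0.127,0],
  [-1,0.148,-0.127,0],
  [-1,0.148,-0.127,0],
  [-1,0.148,-0.127,0],
  [-1,0.148,-0.127,0],
  [-1,0.148,-0.127,0],
  [-1,0.148,-0.127,0],
  [-1,0.148,-0.127,0],
  [-1,0.148,-0.127,0],
])

```text
time_s: 8.65
tcp_pos: [0.7126, -0.1819, 0.4307]
ee_rot: [[0.924, -0.349, 0.155], [-0.345, -0.937, -0.049], [0.162, -0.008, -0.987]]
wrist_force: [0.3, -0.0, -0.6]
gripper_width: 0.998
gripper_force: 0.0
```

>>> jog_arm([
  [-1,0.148,-0.127,0],
  [-1,0.148,-0.127,0],
  [-1,0.148,-0.127,0],
  [-1,0.148,-0.127,0],
  [-1,0.148,-0.127,0],
  [-1,0.148,-0.127,0],
  [-1,0.148,-0.127,0],
  [-1,0.148,-0.127,0],
  [-1,0.148,-0.127,0],
  [-1,0.148,-0.127,0],
])

```text
time_s: 9.65
tcp_pos: [0.5137, -0.1395, 0.4236]
ee_rot: [[0.924, -0.349, 0.155], [-0.345, -0.937, -0.049], [0.162, -0.008, -0.987]]
wrist_force: [0.4, 0.7, 0.2]
gripper_width: 1.001
gripper_force: 0.0
```

>>> jog_arm([
  [-1,0.148,-0.127,0],
  [-1,0.148,-0.127,0],
  [-1,0.148,-0.127,0],
  [-1,0.148,-0.127,0],
  [-1,0.148,-0.127,0],
  [-1,0.148,-0.127,0],
  [-1,0.148,-0.127,0],
])

```text
time_s: 10.35
tcp_pos: [0.3743, -0.1097, 0.4187]
ee_rot: [[0.924, -0.349, 0.155], [-0.345, -0.937, -0.048], [0.162, -0.009, -0.987]]
wrist_force: [-0.2, 0.1, 0.5]
gripper_width: 1.003
gripper_force: 0.0
```

```bash
python3 -c "
from h import *
st()"
```

```text
t 10.35 j [  9.2  -4.8 -32.3   5.1 -54.2  57.6] p [ 0.3743 -0.1097  0.4187] g [ 0.3997 -0.1176  0.2574] 
R [[0.924, -0.349, 0.155], [-0.345, -0.937, -0.048], [0.162, -0.009, -0.987]] tilt 9.4 dir -17.3 w 87.3 F [-0.2  0.1  0.5] 0.0
```

>>> jog_arm([
  [-0.8,0.05,0.55,0],
  [-0.8,0.05,0.55,0],
  [-0.8,0.05,0.55,0],
  [-0.8,0.05,0.55,0],
  [-0.8,0.05,0.55,0],
  [-0.8,0.05,0.55,0],
  [-0.8,0.05,0.55,0],
  [-0.8,0.05,0.55,0],
])

```text
time_s: 11.15
tcp_pos: [0.2671, -0.0771, 0.3107]
ee_rot: [[0.924, -0.349, 0.156], [-0.346, -0.937, -0.047], [0.162, -0.01, -0.987]]
wrist_force: [-0.4, -0.2, 0.0]
gripper_width: 1.0
gripper_force: 0.0
```

```bash
python3 -c "
from h import *
st()"
```

```text
t 11.15 j [ 21.6 -11.4 -56.7   9.5 -37.8  40.7] p [ 0.2671 -0.0771  0.3107] g [ 0.2926 -0.0848  0.1494] 
R [[0.924, -0.349, 0.156], [-0.346, -0.937, -0.047], [0.162, -0.01, -0.987]] tilt 9.4 dir -16.8 w 87.0 F [-0.4 -0.2  0. ] 0.0
```

>>> jog_arm([
  [-0.8,0.05,0.4,0],
  [-0.8,0.05,0.4,0],
  [-0.8,0.05,0.4,0],
  [-0.8,0.05,0.4,0],
  [-0.8,0.05,0.4,0],
])

```text
time_s: 11.65
tcp_pos: [0.2272, -0.072, 0.2919]
ee_rot: [[0.931, -0.347, 0.117], [-0.347, -0.938, -0.019], [0.116, -0.023, -0.993]]
wrist_force: [0.2, 0.4, -0.5]
gripper_width: 1.002
gripper_force: 0.0
```

```bash
python3 -c "
from h import *
st()"
```

```text
t 11.65 j [ 27.1 -15.3 -61.1   6.4 -38.8  37.8] p [ 0.2272 -0.072   0.2919] g [ 0.2463 -0.075   0.1295] 
R [[0.931, -0.347, 0.117], [-0.347, -0.938, -0.019], [0.116, -0.023, -0.993]] tilt 6.8 dir -9.2 w 87.1 F [ 0.2  0.4 -0.5] 0.0
```

>>> jog_arm([
  [-0.24,-0.86,0,0],
  [-0.24,-0.86,0,0],
  [-0.24,-0.86,0,0],
  [-0.24,-0.86,0,0],
  [-0.24,-0.86,0,0],
  [-0.24,-0.86,0,0],
  [-0.65,0.34,0.42,0],
  [-0.65,0.34,0.42,0],
  [-0.65,0.34,0.42,0],
  [-0.65,0.34,0.42,0],
])

```text
time_s: 12.65
tcp_pos: [0.2211, 0.0254, 0.2929]
ee_rot: [[0.935, -0.348, 0.064], [-0.349, -0.937, -0.006], [0.062, -0.016, -0.998]]
wrist_force: [-0.3, 0.6, 0.0]
gripper_width: 0.998
gripper_force: 0.0
```

```bash
python3 -c "
from h import *
st()"
```

```text
t 12.65 j [ 54.9 -17.4 -61.2   4.6 -44.5  11.4] p [0.2211 0.0254 0.2929] g [0.2316 0.0244 0.1297] 
R [[0.935, -0.348, 0.064], [-0.349, -0.937, -0.006], [0.062, -0.016, -0.998]] tilt 3.7 dir -5.7 w 86.9 F [-0.3  0.6  0. ] 0.0
```

>>> jog_arm([
  [-0.65,0.3,0.42,0],
  [-0.65,0.3,0.42,0],
  [-0.65,0.3,0.42,0],
  [-0.65,0.3,0.42,0],
])

```text
time_s: 13.05
tcp_pos: [0.2021, 0.0225, 0.294]
ee_rot: [[0.937, -0.348, 0.02], [-0.348, -0.938, 0.004], [0.018, -0.01, -1.0]]
wrist_force: [0.5, 0.3, -0.2]
gripper_width: 1.005
gripper_force: 0.0
```

```bash
python3 -c "
from h import *
st()"
```

```text
t 13.05 j [ 59.  -21.  -61.2   1.2 -49.    9.9] p [0.2021 0.0225 0.294 ] g [0.2054 0.0231 0.1305] 
R [[0.937, -0.348, 0.02], [-0.348, -0.938, 0.004], [0.018, -0.01, -1.0]] tilt 1.2 dir 9.9 w 87.4 F [ 0.5  0.3 -0.2] 0.0
```

>>> jog_arm([
  [0,0,-1,-0.81],
  [0,0,-1,-0.81],
  [0,0,-1,0],
  [0,0,-1,0],
  [0.995,-0.19,0,0],
  [0.995,-0.19,0,0],
  [0.995,-0.19,0,0],
  [0.995,-0.19,0,0],
  [0.995,-0.19,0,0],
  [0.995,-0.19,0,0],
])

```text
time_s: 14.05
tcp_pos: [0.3229, 0.0179, 0.3764]
ee_rot: [[0.974, -0.224, 0.02], [-0.224, -0.975, 0.003], [0.019, -0.008, -1.0]]
wrist_force: [0.2, 0.9, -0.1]
gripper_width: 0.999
gripper_force: 0.0
```

>>> jog_arm([
  [0.995,-0.19,0,0],
  [0.995,-0.19,0,0],
  [0.995,-0.19,0,0],
  [0.995,-0.19,0,0],
  [0.995,-0.19,0,0],
  [0.995,-0.19,0,0],
])

```text
time_s: 14.65
tcp_pos: [0.4443, 0.0138, 0.379]
ee_rot: [[0.975, -0.223, 0.02], [-0.223, -0.975, 0.003], [0.019, -0.008, -1.0]]
wrist_force: [-0.2, -0.3, 0.1]
gripper_width: 1.002
gripper_force: 0.0
```

```bash
cat >> h.py <<'E'
def to(G,R=None):
    s=sense();R=np.array(s["ee_rot"]);g=np.array(s["tcp_pos"])+R[:,2]*r.tcp_to_grasp
    print("tool units to go",(R.T@(np.array(G)-g)/.02).round(2),"yaw",round(np.degrees(np.arctan2(R[1,0],R[0,0])),1))
E
python3 -c "
from h import *
st();to([.448,.014,.117])"
```

```text
t 14.65 j [ 22.9   5.3 -26.2   0.3 -57.3  54. ] p [0.4443 0.0138 0.379 ] g [0.4476 0.0144 0.2155] 
R [[0.975, -0.223, 0.02], [-0.223, -0.975, 0.003], [0.019, -0.008, -1.0]] tilt 1.2 dir 9.7 w 87.2 F [-0.2 -0.3  0.1] 0.0
tool units to go [-0.07  0.05  4.92] yaw -12.9
```

>>> jog_arm([
  [0,0,1,0],
  [0,0,1,0],
  [0,0,1,0],
  [0,0,1,0],
  [-0.07,0.05,0.92,0],
  [0,0,0,0],
])

```text
time_s: 15.25
tcp_pos: [0.4431, 0.0132, 0.2785]
ee_rot: [[0.975, -0.224, 0.015], [-0.224, -0.975, 0.001], [0.014, -0.005, -1.0]]
wrist_force: [-0.5, -1.0, -0.7]
gripper_width: 1.0
gripper_force: 0.0
```

>>> jog_arm([
  [0,0,0,0],
  [0,0,0,0],
  [0,0,0,0],
  [0,0,0,0],
  [0,0,0,0],
  [0,0,0,0],
], grip=20)

```text
time_s: 15.85
tcp_pos: [0.4442, 0.0131, 0.2808]
ee_rot: [[0.974, -0.223, 0.022], [-0.223, -0.975, 0.003], [0.02, -0.008, -1.0]]
wrist_force: [-0.2, -0.0, -0.7]
gripper_width: 0.542
gripper_force: 0.0
```

```bash
python3 -c "
from h import *
st()"
```

```text
t 15.85 j [ 22.9  12.5 -34.3   0.4 -41.9  53.9] p [0.4442 0.0131 0.2808] g [0.4478 0.0137 0.1174] 
R [[0.974, -0.223, 0.022], [-0.223, -0.975, 0.003], [0.02, -0.008, -1.0]] tilt 1.3 dir 9.2 w 47.2 F [-0.2 -0.  -0.7] 0.0
```

>>> jog_arm([
  [0,0,0,0],
  [0,0,0,0],
  [0,0,0,0],
  [0,0,0,0],
])

```text
time_s: 16.25
tcp_pos: [0.4442, 0.0131, 0.2806]
ee_rot: [[0.975, -0.223, 0.021], [-0.223, -0.975, 0.003], [0.02, -0.008, -1.0]]
wrist_force: [-0.7, -0.3, 0.4]
gripper_width: 0.342
gripper_force: 30.0
```

```bash
cat > plan.py <<'E'
from h import *
def plan(G,n,yturn,frac=1.0,lift=0,R=None,g=None,unit=None):
    """rows moving grasp point to G in n rows while turning yturn units spread over first rows; lift rows up first"""
    s=sense();R=np.array(s["ee_rot"]);p=np.array(s["tcp_pos"])
    zt=R[:,2];d=(np.array(G)-(p+zt*r.tcp_to_grasp))/n/.02
    k=yturn/n;rows=[]
    for i in range(n):
        v=R.T@d;rows.append([*v.round(2).tolist(),round(k,2)])
        a=k*.08;c,sn=np.cos(a),np.sin(a);R=R@np.array([[c,-sn,0],[sn,c,0],[0,0,1]])
    for i in range(0,n,10):print(rows[i:i+10])
E
python3 -c "
from plan import *
st()
# tilt spot, grasp z; lift 40mm first
s=sense()
G=[.85,-.045,.335]
plan(G,22,18.2)"
```

```text
t 16.25 j [ 22.9  12.6 -34.3   0.5 -41.9  53.9] p [0.4442 0.0131 0.2806] g [0.4477 0.0136 0.1172] 
R [[0.975, -0.223, 0.021], [-0.223, -0.975, 0.003], [0.02, -0.008, -1.0]] tilt 1.2 dir 8.3 w 29.7 F [-0.7 -0.3  0.4] 30.0
[[0.93, -0.08, -0.48, 0.83], [0.92, -0.14, -0.48, 0.83], [0.91, -0.2, -0.48, 0.83], [0.9, -0.26, -0.48, 0.83], [0.88, -0.32, -0.48, 0.83], [0.85, -0.38, -0.48, 0.83], [0.83, -0.43, -0.48, 0.83], [0.8, -0.49, -0.48, 0.83], [0.76, -0.54, -0.48, 0.83], [0.73, -0.59, -0.48, 0.83]]
[[0.69, -0.63, -0.48, 0.83], [0.64, -0.68, -0.48, 0.83], [0.6, -0.72, -0.48, 0.83], [0.55, -0.76, -0.48, 0.83], [0.5, -0.79, -0.48, 0.83], [0.44, -0.82, -0.48, 0.83], [0.39, -0.85, -0.48, 0.83], [0.33, -0.87, -0.48, 0.83], [0.27, -0.89, -0.48, 0.83], [0.21, -0.91, -0.48, 0.83]]
[[0.15, -0.92, -0.48, 0.83], [0.09, -0.93, -0.48, 0.83]]
```

>>> jog_arm([
  [0,0,-1,0],
  [0,0,-1,0],
  [0,0,-1,0],
  [0.93,-0.08,-0.9,0.83],
  [0.92,-0.14,-0.9,0.83],
  [0.91,-0.2,-0.9,0.83],
  [0.9,-0.26,-0.9,0.83],
  [0.88,-0.32,-0.9,0.83],
  [0.85,-0.38,-0.9,0.83],
  [0.83,-0.43,-0.9,0.83],
])

```text
time_s: 17.25
tcp_pos: [0.5702, -0.006, 0.469]
ee_rot: [[0.769, -0.639, 0.019], [-0.639, -0.769, 0.004], [0.013, -0.015, -1.0]]
wrist_force: [0.9, 0.2, -1.6]
gripper_width: 0.343
gripper_force: 30.0
```

>>> jog_arm([
  [0.8,-0.49,-0.6,0.83],
  [0.76,-0.54,-0.5,0.83],
  [0.73,-0.59,-0.4,0.83],
  [0.69,-0.63,-0.3,0.83],
  [0.64,-0.68,0,0.83],
  [0.6,-0.72,0,0.83],
  [0.55,-0.76,0,0.83],
  [0.5,-0.79,0,0.83],
  [0.44,-0.82,0,0.83],
  [0.39,-0.85,0,0.83],
])

```text
time_s: 18.25
tcp_pos: [0.7549, -0.0329, 0.5075]
ee_rot: [[0.212, -0.977, 0.019], [-0.977, -0.212, 0.004], [0.0, -0.019, -1.0]]
wrist_force: [-0.2, 0.8, -1.3]
gripper_width: 0.341
gripper_force: 30.0
```

>>> jog_arm([
  [0.33,-0.87,0,0.83],
  [0.27,-0.89,0,0.83],
  [0.21,-0.91,0,0.83],
  [0.15,-0.92,0,0.83],
  [0.09,-0.93,0,0.83],
])

```text
time_s: 18.75
tcp_pos: [0.8471, -0.0463, 0.5094]
ee_rot: [[-0.118, -0.993, 0.019], [-0.993, 0.118, 0.004], [-0.006, -0.018, -1.0]]
wrist_force: [0.6, -0.2, -1.2]
gripper_width: 0.343
gripper_force: 30.0
```

```bash
python3 -c "
from h import *
st()"
```

```text
t 18.75 j [ 7.70e+00  4.80e+01  6.11e+01 -1.00e-01 -1.02e+02 -1.45e+01] p [ 0.8471 -0.0463  0.5094] g [ 0.8502 -0.0457  0.346 ] 
R [[-0.118, -0.993, 0.019], [-0.993, 0.118, 0.004], [-0.006, -0.018, -1.0]] tilt 1.1 dir 11.1 w 29.9 F [ 0.6 -0.2 -1.2] 30.0
```

>>> jog_arm([
  [-0.07,-1,-0.6,0],
  [-0.07,-1,-0.6,0],
  [-0.07,-1,-0.6,0],
  [-0.07,-1,-0.6,0],
  [-0.07,-1,-0.6,0],
  [-0.07,-1,-0.6,0],
  [-0.07,-1,-0.6,0],
  [-0.07,-1,-0.6,0],
  [-0.07,-1,-0.6,0],
  [-0.07,-1,-0.6,0],
])

```text
time_s: 19.75
tcp_pos: [0.8686, -0.0445, 0.5559]
ee_rot: [[-0.115, -0.983, 0.146], [-0.993, 0.115, -0.011], [-0.006, -0.146, -0.989]]
wrist_force: [-0.4, -0.1, -2.2]
gripper_width: 0.341
gripper_force: 30.0
```

```bash
python3 -c "
from h import *
st()"
```

```text
t 19.75 j [   7.9   54.5   80.6    1.8 -107.9  -13.8] p [ 0.8686 -0.0445  0.5559] g [ 0.8924 -0.0463  0.3942] 
R [[-0.115, -0.983, 0.146], [-0.993, 0.115, -0.011], [-0.006, -0.146, -0.989]] tilt 8.4 dir -4.2 w 29.6 F [-0.4 -0.1 -2.2] 30.0
```

>>> jog_arm([
  [-0.07,-1,-0.8,0],
  [-0.07,-1,-0.8,0],
  [-0.07,-1,-0.8,0],
  [-0.07,-1,-0.8,0],
  [-0.07,-1,-0.8,0],
  [-0.07,-1,-0.8,0],
  [-0.07,-1,-0.8,0],
  [-0.07,-1,-0.8,0],
  [-0.07,-1,-0.8,0],
  [-0.07,-1,-0.8,0],
])

```text
time_s: 20.75
tcp_pos: [0.8374, -0.0388, 0.6354]
ee_rot: [[-0.115, -0.949, 0.294], [-0.993, 0.112, -0.028], [-0.007, -0.296, -0.955]]
wrist_force: [-0.0, 0.2, -2.3]
gripper_width: 0.344
gripper_force: 30.0
```

```bash
python3 -c "
from h import *
st()"
```

```text
t 20.75 j [   8.9   49.6   80.6    4.3 -104.3  -13.9] p [ 0.8374 -0.0388  0.6354] g [ 0.8856 -0.0433  0.4792] 
R [[-0.115, -0.949, 0.294], [-0.993, 0.112, -0.028], [-0.007, -0.296, -0.955]] tilt 17.2 dir -5.4 w 29.9 F [-0.   0.2 -2.3] 30.0
```

>>> jog_arm([
  [-0.07,-1,-0.3,0],
  [-0.07,-1,-0.3,0],
  [-0.07,-1,-0.3,0],
  [-0.07,-1,-0.3,0],
  [-0.07,-1,-0.3,0],
  [-0.07,-1,-0.3,0],
  [-0.07,-1,-0.3,0],
  [-0.07,-1,-0.3,0],
  [-0.07,-1,-0.3,0],
  [-0.07,-1,-0.3,0],
])

```text
time_s: 21.75
tcp_pos: [0.8465, -0.0358, 0.651]
ee_rot: [[-0.114, -0.901, 0.418], [-0.993, 0.107, -0.041], [-0.008, -0.42, -0.907]]
wrist_force: [0.6, -0.5, -1.5]
gripper_width: 0.342
gripper_force: 30.0
```

```bash
python3 -c "
from h import *
st()"
```

```text
t 21.75 j [  9.3  49.2  80.6   6.3 -97.2 -13.9] p [ 0.8465 -0.0358  0.651 ] g [ 0.9148 -0.0426  0.5026] 
R [[-0.114, -0.901, 0.418], [-0.993, 0.107, -0.041], [-0.008, -0.42, -0.907]] tilt 24.9 dir -5.6 w 29.7 F [ 0.6 -0.5 -1.5] 30.0
```

>>> jog_arm([
  [-0.07,-1,-0.5,0],
  [-0.07,-1,-0.5,0],
  [-0.07,-1,-0.5,0],
  [-0.07,-1,-0.5,0],
  [-0.07,-1,-0.5,0],
  [-0.07,-1,-0.5,0],
  [-0.07,-1,-0.5,0],
  [-0.07,-1,-0.5,0],
  [-0.07,-1,-0.5,0],
])

```text
time_s: 22.65
tcp_pos: [0.8226, -0.0303, 0.706]
ee_rot: [[-0.114, -0.842, 0.528], [-0.993, 0.101, -0.053], [-0.009, -0.531, -0.848]]
wrist_force: [-1.0, 0.3, -1.6]
gripper_width: 0.345
gripper_force: 30.0
```

```bash
python3 -c "
from h import *
from plan import plan
s=st();R=np.array(s['ee_rot']);z=R[:,2]
y=np.radians(-6.3);a=np.radians(35);n=np.array([-np.sin(a)*np.cos(y),-np.sin(a)*np.sin(y),np.cos(a)])
print('sq err',np.degrees(np.arccos(-z@n)),'long err',np.degrees(np.arccos(abs(R[:,0]@[-np.sin(y),np.cos(y),0]))))
L=np.array([.665,.221,.047])
# focus on label: grasp point = L - z*(.09+.105)
G=L-z*.195;print(G)
plan(G,19,0)
P=G-z*.06;print('pre');plan(P,19,0)
"
```

```text
t 22.65 j [ 10.3  46.   80.6   8.4 -93.5 -14.1] p [ 0.8226 -0.0303  0.706 ] g [ 0.9089 -0.039   0.5674] 
R [[-0.114, -0.842, 0.528], [-0.993, 0.101, -0.053], [-0.009, -0.531, -0.848]] tilt 32.0 dir -5.8 w 30.0 F [-1.   0.3 -1.6] 30.0
sq err 2.968430971603273 long err 0.5438051174570167
[0.56205338 0.23138212 0.21228523]
[[-0.59, 1.34, 0.27, 0.0], [-0.59, 1.34, 0.27, 0.0], [-0.59, 1.34, 0.27, 0.0], [-0.59, 1.34, 0.27, 0.0], [-0.59, 1.34, 0.27, 0.0], [-0.59, 1.34, 0.27, 0.0], [-0.59, 1.34, 0.27, 0.0], [-0.59, 1.34, 0.27, 0.0], [-0.59, 1.34, 0.27, 0.0], [-0.59, 1.34, 0.27, 0.0]]
[[-0.59, 1.34, 0.27, 0.0], [-0.59, 1.34, 0.27, 0.0], [-0.59, 1.34, 0.27, 0.0], [-0.59, 1.34, 0.27, 0.0], [-0.59, 1.34, 0.27, 0.0], [-0.59, 1.34, 0.27, 0.0], [-0.59, 1.34, 0.27, 0.0], [-0.59, 1.34, 0.27, 0.0], [-0.59, 1.34, 0.27, 0.0]]
pre
[[-0.59, 1.34, 0.11, 0.0], [-0.59, 1.34, 0.11, 0.0], [-0.59, 1.34, 0.11, 0.0], [-0.59, 1.34, 0.11, 0.0], [-0.59, 1.34, 0.11, 0.0], [-0.59, 1.34, 0.11, 0.0], [-0.59, 1.34, 0.11, 0.0], [-0.59, 1.34, 0.11, 0.0], [-0.59, 1.34, 0.11, 0.0], [-0.59, 1.34, 0.11, 0.0]]
[[-0.59, 1.34, 0.11, 0.0], [-0.59, 1.34, 0.11, 0.0], [-0.59, 1.34, 0.11, 0.0], [-0.59, 1.34, 0.11, 0.0], [-0.59, 1.34, 0.11, 0.0], [-0.59, 1.34, 0.11, 0.0], [-0.59, 1.34, 0.11, 0.0], [-0.59, 1.34, 0.11, 0.0], [-0.59, 1.34, 0.11, 0.0]]
```

>>> jog_arm([
  [-0.43,0.98,0.19,0],
  [-0.43,0.98,0.19,0],
  [-0.43,0.98,0.19,0],
  [-0.43,0.98,0.19,0],
  [-0.43,0.98,0.19,0],
  [-0.43,0.98,0.19,0],
  [-0.43,0.98,0.19,0],
  [-0.43,0.98,0.19,0],
  [-0.43,0.98,0.19,0],
  [-0.43,0.98,0.19,0],
])

```text
time_s: 23.65
tcp_pos: [0.6925, 0.0705, 0.5756]
ee_rot: [[-0.114, -0.842, 0.528], [-0.993, 0.102, -0.053], [-0.009, -0.53, -0.848]]
wrist_force: [0.5, 0.0, -1.0]
gripper_width: 0.344
gripper_force: 30.0
```

>>> jog_arm([
  [-0.43,0.98,0.19,0],
  [-0.43,0.98,0.19,0],
  [-0.43,0.98,0.19,0],
  [-0.43,0.98,0.19,0],
  [-0.43,0.98,0.19,0],
  [-0.43,0.98,0.19,0],
  [-0.43,0.98,0.19,0],
  [-0.43,0.98,0.19,0],
  [-0.43,0.98,0.19,0],
  [-0.43,0.98,0.19,0],
])

```text
time_s: 24.65
tcp_pos: [0.5574, 0.1739, 0.4404]
ee_rot: [[-0.114, -0.841, 0.528], [-0.993, 0.102, -0.052], [-0.01, -0.531, -0.847]]
wrist_force: [0.0, -0.5, -1.4]
gripper_width: 0.344
gripper_force: 30.0
```

```bash
cat > lab.py <<'E'
from h import *
def lab(L=(.665,.221,.047)):
    s=st();R=np.array(s['ee_rot']);z=R[:,2]
    y=np.radians(-6.3);a=np.radians(35);n=np.array([-np.sin(a)*np.cos(y),-np.sin(a)*np.sin(y),np.cos(a)])
    print('sq err',np.degrees(np.arccos(-z@n)))
    to(np.array(L)-z*.195)
E
python3 -c "
from lab import *
lab()"
```

```text
t 24.65 j [ 34.2  11.2 -24.7  37.2 -34.2 -68.5] p [0.5574 0.1739 0.4404] g [0.6438 0.1654 0.3019] 
R [[-0.114, -0.841, 0.528], [-0.993, 0.102, -0.052], [-0.01, -0.531, -0.847]] tilt 32.1 dir -5.6 w 29.9 F [ 0.  -0.5 -1.4] 30.0
sq err 2.9624411109895146
tool units to go [-2.76  6.15  1.46] yaw -96.5
```

>>> jog_arm([
  [-0.43,0.95,0.22,0],
  [-0.43,0.95,0.22,0],
  [-0.43,0.95,0.22,0],
  [-0.43,0.95,0.22,0],
  [-0.4,0.9,0.2,0],
  [-0.34,0.8,0.2,0],
  [-0.3,0.65,0.18,0],
])

```text
time_s: 25.35
tcp_pos: [0.4755, 0.2398, 0.3508]
ee_rot: [[-0.113, -0.842, 0.528], [-0.994, 0.101, -0.051], [-0.01, -0.53, -0.848]]
wrist_force: [-0.5, 0.0, -1.0]
gripper_width: 0.345
gripper_force: 30.0
```

```bash
python3 -c "
from lab import *
lab()
im=eyes.capture('top');im2=eyes.capture('scene')
o=np.hstack([cv2.resize(im[70:250,90:290],(400,360)),cv2.resize(im2[100:280,230:430],(400,360))]);cv2.imwrite('pics/read.png',o)
"
```

```text
t 25.35 j [  39.8   11.3  -42.8   62.6  -25.2 -101.9] p [0.4755 0.2398 0.3508] g [0.5618 0.2313 0.2121] 
R [[-0.113, -0.842, 0.528], [-0.994, 0.101, -0.051], [-0.01, -0.53, -0.848]] tilt 32.0 dir -5.6 w 30.0 F [-0.5  0.  -1. ] 30.0
sq err 3.0197836849060686
tool units to go [ 0.01 -0.02  0.  ] yaw -96.5
```

View pics/read.png

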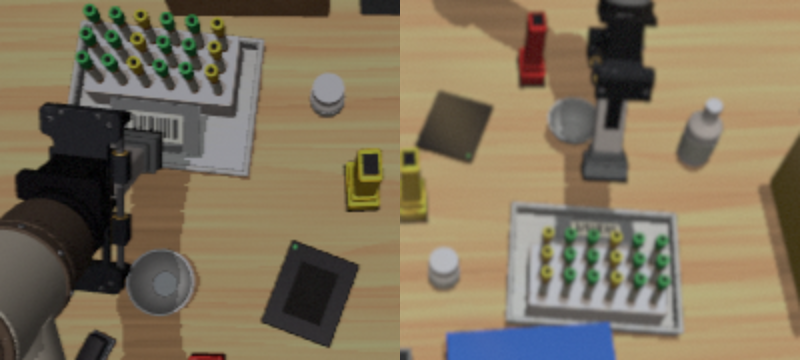

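The reader's hood is square in front of the label paper at (155,130) in the left half. The racks, pot and bowl haven't moved. I'll hold still here.

>>> jog_arm([
  [0,0,0,0],
  [0,0,0,0],
  [0,0,0,0],
  [0,0,0,0],
  [0,0,0,0],
  [0,0,0,0],
  [0,0,0,0],
  [0,0,0,0],
  [0,0,0,0],
  [0,0,0,0],
])

```text
time_s: 26.45
tcp_pos: [0.4765, 0.2392, 0.3508]
ee_rot: [[-0.114, -0.842, 0.527], [-0.993, 0.101, -0.054], [-0.008, -0.53, -0.848]]
wrist_force: [-1.1, 0.3, -2.5]
gripper_width: 0.34
gripper_force: 30.0
```

>>> jog_arm([
  [0,0,0,0],
  [0,0,0,0],
  [0,0,0,0],
  [0,0,0,0],
])

```text
time_s: 26.85
tcp_pos: [0.4765, 0.2392, 0.3508]
ee_rot: [[-0.114, -0.842, 0.527], [-0.993, 0.101, -0.054], [-0.008, -0.53, -0.848]]
wrist_force: [0.4, 0.6, -1.9]
gripper_width: 0.341
gripper_force: 30.0
```

```bash
python3 -c "
from lab import *
from plan import plan
s=sense();lab()
z=np.array(s['ee_rot'])[:,2]
plan(np.array([.26,.05,.39])+z*.1635,18,-17.8)
"
```

```text
t 26.85 j [  39.8   11.3  -42.7   62.4  -25.3 -101.7] p [0.4765 0.2392 0.3508] g [0.5627 0.2304 0.2122] 
R [[-0.114, -0.842, 0.527], [-0.993, 0.101, -0.054], [-0.008, -0.53, -0.848]] tilt 32.0 dir -5.8 w 29.7 F [ 0.4  0.6 -1.9] 30.0
sq err 3.0230660383365833
tool units to go [-0.05  0.02 -0.02] yaw -96.6
[[0.59, 0.4, -0.38, -0.99], [0.56, 0.44, -0.38, -0.99], [0.52, 0.48, -0.38, -0.99], [0.48, 0.52, -0.38, -0.99], [0.44, 0.56, -0.38, -0.99], [0.39, 0.59, -0.38, -0.99], [0.34, 0.62, -0.38, -0.99], [0.29, 0.65, -0.38, -0.99], [0.24, 0.67, -0.38, -0.99], [0.19, 0.68, -0.38, -0.99]]
[[0.13, 0.7, -0.38, -0.99], [0.08, 0.71, -0.38, -0.99], [0.02, 0.71, -0.38, -0.99], [-0.03, 0.71, -0.38, -0.99], [-0.09, 0.7, -0.38, -0.99], [-0.15, 0.7, -0.38, -0.99], [-0.2, 0.68, -0.38, -0.99], [-0.25, 0.66, -0.38, -0.99]]
```

>>> jog_arm([
  [0.59,0.4,-0.38,-0.99],
  [0.56,0.44,-0.38,-0.99],
  [0.52,0.48,-0.38,-0.99],
  [0.48,0.52,-0.38,-0.99],
  [0.44,0.56,-0.38,-0.99],
  [0.39,0.59,-0.38,-0.99],
  [0.34,0.62,-0.38,-0.99],
  [0.29,0.65,-0.38,-0.99],
  [0.24,0.67,-0.38,-0.99],
])

```text
time_s: 27.75
tcp_pos: [0.3677, 0.1442, 0.3704]
ee_rot: [[0.466, -0.71, 0.527], [-0.816, -0.575, -0.054], [0.341, -0.405, -0.848]]
wrist_force: [0.1, -0.1, -1.0]
gripper_width: 0.343
gripper_force: 30.0
```

```bash
python3 -c "
from plan import *
s=st()
z=np.array(s['ee_rot'])[:,2]
plan(np.array([.26,.05,.39])+z*.1635,9,-8.9)
"
```

```text
t 27.75 j [ 40.8  -4.  -56.   58.5 -26.8 -57.3] p [0.3677 0.1442 0.3704] g [0.4539 0.1354 0.2317] 
R [[0.466, -0.71, 0.527], [-0.816, -0.575, -0.054], [0.341, -0.405, -0.848]] tilt 32.0 dir -5.8 w 29.8 F [ 0.1 -0.1 -1. ] 30.0
[[0.18, 0.68, -0.38, -0.99], [0.13, 0.69, -0.38, -0.99], [0.08, 0.7, -0.38, -0.99], [0.02, 0.71, -0.38, -0.99], [-0.04, 0.71, -0.38, -0.99], [-0.09, 0.7, -0.38, -0.99], [-0.15, 0.69, -0.38, -0.99], [-0.2, 0.68, -0.38, -0.99], [-0.25, 0.66, -0.38, -0.99]]
```

>>> jog_arm([
  [0.18,0.68,-0.38,-0.99],
  [0.13,0.69,-0.38,-0.99],
  [0.08,0.7,-0.38,-0.99],
  [0.02,0.71,-0.38,-0.99],
  [-0.04,0.71,-0.38,-0.99],
  [-0.09,0.7,-0.38,-0.99],
  [-0.15,0.69,-0.38,-0.99],
  [-0.2,0.68,-0.38,-0.99],
  [-0.25,0.66,-0.38,-0.99],
])

```text
time_s: 28.65
tcp_pos: [0.2642, 0.051, 0.3989]
ee_rot: [[0.822, -0.234, 0.519], [-0.242, -0.969, -0.054], [0.516, -0.082, -0.853]]
wrist_force: [-0.3, 0.2, -1.8]
gripper_width: 0.343
gripper_force: 30.0
```

```bash
cat > u.py <<'E'
from h import *
def u(w):
    s=st();R=np.array(s["ee_rot"]);print("units for world mm",w,(R.T@np.array(w)/20).round(2),"hood bottom",(np.array(s["tcp_pos"])+R[:,2]*.27).round(3),"yaw",np.degrees(np.arctan2(R[1,0],R[0,0])).round(1))
E
python3 -c "
from u import *
u([-20,-3,-12])
"
```

```text
t 28.65 j [ 51.7 -24.  -61.2  40.8 -42.4  -4.9] p [0.2642 0.051  0.3989] g [0.3492 0.0422 0.2595] 
R [[0.822, -0.234, 0.519], [-0.242, -0.969, -0.054], [0.516, -0.082, -0.853]] tilt 31.5 dir -5.9 w 29.9 F [-0.3  0.2 -1.8] 30.0
units for world mm [-20, -3, -12] [-1.09  0.43  0.  ] hood bottom [0.404 0.037 0.169] yaw -16.4
```

>>> jog_arm([
  [-1,0.32,0.4,0],
  [-1,0.32,0.4,0],
  [-1,0.32,0.4,0],
  [-1,0.32,0.4,0],
  [-1,0.32,0.4,0],
  [-1,0.32,0.4,0],
  [-1,0.32,0.4,0],
  [-1,0.32,0.4,0],
])

```text
time_s: 29.45
tcp_pos: [0.2006, 0.0513, 0.392]
ee_rot: [[0.873, -0.255, 0.417], [-0.254, -0.965, -0.059], [0.417, -0.055, -0.907]]
wrist_force: [-0.6, 0.4, -1.7]
gripper_width: 0.343
gripper_force: 30.0
```

```bash
python3 -c "
from u import *
u([-16,-2,-20])
"
```

```text
t 29.45 j [ 84.8 -37.4 -61.2  26.6 -69.6 -20.4] p [0.2006 0.0513 0.392 ] g [0.2687 0.0417 0.2436] 
R [[0.873, -0.255, 0.417], [-0.254, -0.965, -0.059], [0.417, -0.055, -0.907]] tilt 24.9 dir -8.0 w 29.8 F [-0.6  0.4 -1.7] 30.0
units for world mm [-16, -2, -20] [-1.09  0.36  0.58] hood bottom [0.313 0.035 0.147] yaw -16.3
```

>>> jog_arm([
  [-0.35,0.02,1,0],
  [-0.35,0.02,1,0],
  [-0.35,0.02,1,0],
  [-0.35,0.02,1,0],
  [-0.35,0.02,1,0],
  [-0.35,0.02,1,0],
])

```text
time_s: 30.05
tcp_pos: [0.2519, 0.0663, 0.3533]
ee_rot: [[0.903, -0.261, 0.342], [-0.256, -0.965, -0.06], [0.346, -0.034, -0.938]]
wrist_force: [-0.6, 0.5, -2.0]
gripper_width: 0.344
gripper_force: 30.0
```

```bash
python3 -c "
from u import *
u([0,0,-20])
"
```

```text
t 30.05 j [ 59.2 -20.3 -61.2  27.3 -45.   -3.4] p [0.2519 0.0663 0.3533] g [0.3078 0.0566 0.1999] 
R [[0.903, -0.261, 0.342], [-0.256, -0.965, -0.06], [0.346, -0.034, -0.938]] tilt 20.3 dir -9.9 w 29.9 F [-0.6  0.5 -2. ] 30.0
units for world mm [0, 0, -20] [-0.35  0.03  0.94] hood bottom [0.344 0.05  0.1  ] yaw -15.8
```

>>> jog_arm([
  [-1,0.74,0.7,0],
  [-1,0.74,0.7,0],
  [-1,0.74,0.7,0],
  [-1,0.74,0.7,0],
  [-1,0.74,0.7,0],
  [-1,0.74,0.7,0],
  [-1,0.74,0.7,0],
])

```text
time_s: 30.75
tcp_pos: [0.2045, 0.0046, 0.3484]
ee_rot: [[0.939, -0.267, 0.218], [-0.263, -0.964, -0.048], [0.223, -0.012, -0.975]]
wrist_force: [-0.4, 0.7, -0.7]
gripper_width: 0.339
gripper_force: 30.0
```

```bash
python3 -c "
from u import *
u([0,0,-20])
"
```

```text
t 30.75 j [ 63.8 -32.2 -61.2  14.7 -58.7   3.2] p [0.2045 0.0046 0.3484] g [ 0.2401 -0.0032  0.189 ] 
R [[0.939, -0.267, 0.218], [-0.263, -0.964, -0.048], [0.223, -0.012, -0.975]] tilt 12.9 dir -12.4 w 29.5 F [-0.4  0.7 -0.7] 30.0
units for world mm [0, 0, -20] [-0.22  0.01  0.97] hood bottom [ 0.263 -0.008  0.085] yaw -15.7
```

>>> jog_arm([
  [-0.1,0.4,1,0],
  [-0.1,0.4,1,0],
  [-0.1,0.4,1,0],
  [-1,0.6,0.5,0],
  [-1,0.6,0.5,0],
  [-1,0.6,0.5,0],
  [-1,0.6,0.5,0],
])

```text
time_s: 31.45
tcp_pos: [0.1889, -0.0689, 0.3207]
ee_rot: [[0.955, -0.263, 0.134], [-0.265, -0.964, -0.005], [0.131, -0.03, -0.991]]
wrist_force: [-0.8, 0.0, -1.1]
gripper_width: 0.336
gripper_force: 30.0
```

```bash
python3 -c "
from u import *
u([0,0,-20])
"
```

```text
t 31.45 j [ 37.4 -28.4 -61.2   6.3 -51.4  33.5] p [ 0.1889 -0.0689  0.3207] g [ 0.2109 -0.0698  0.1587] 
R [[0.955, -0.263, 0.134], [-0.265, -0.964, -0.005], [0.131, -0.03, -0.991]] tilt 7.7 dir -2.3 w 29.2 F [-0.8  0.  -1.1] 30.0
units for world mm [0, 0, -20] [-0.13  0.03  0.99] hood bottom [ 0.225 -0.07   0.053] yaw -15.5
```

>>> jog_arm([
  [0.1,-0.95,0.5,0],
  [0.1,-0.95,0.5,0],
  [0.1,-0.95,0.5,0],
  [0,-0.95,0.5,0],
  [-0.8,0.3,0.42,0],
  [-0.8,0.3,0.42,0],
  [-0.8,0.3,0.42,0],
])

```text
time_s: 32.15
tcp_pos: [0.2145, -0.0119, 0.2989]
ee_rot: [[0.961, -0.263, 0.081], [-0.265, -0.964, 0.017], [0.074, -0.038, -0.997]]
wrist_force: [-0.3, -0.7, -1.3]
gripper_width: 0.34
gripper_force: 30.0
```

```bash
python3 -c "
from u import *
u([0,0,-20])
"
```

```text
t 32.15 j [ 47.2 -20.5 -61.3   3.9 -45.5  24.8] p [ 0.2145 -0.0119  0.2989] g [ 0.2278 -0.0092  0.1359] 
R [[0.961, -0.263, 0.081], [-0.265, -0.964, 0.017], [0.074, -0.038, -0.997]] tilt 4.8 dir 11.5 w 29.6 F [-0.3 -0.7 -1.3] 30.0
units for world mm [0, 0, -20] [-0.07  0.04  1.  ] hood bottom [ 0.236 -0.007  0.03 ] yaw -15.4
```

>>> jog_arm([
  [-0.4,-0.95,-0.1,0],
  [-0.4,-0.95,-0.1,0],
  [-0.4,-0.95,-0.1,0],
  [-0.4,-0.95,-0.1,0],
  [-0.4,-0.95,-0.1,0],
  [-0.65,0.54,0.24,0],
  [-0.65,0.54,0.24,0],
])

```text
time_s: 32.85
tcp_pos: [0.1818, 0.0797, 0.3111]
ee_rot: [[0.962, -0.263, 0.066], [-0.265, -0.964, 0.014], [0.06, -0.031, -0.998]]
wrist_force: [0.2, -0.0, -1.5]
gripper_width: 0.348
gripper_force: 30.0
```

```bash
python3 -c "
from u import *
u([0,0,-20])
"
```

```text
t 32.85 j [ 81.1 -26.  -61.3   4.5 -53.4  -9. ] p [0.1818 0.0797 0.3111] g [0.1926 0.0821 0.148 ] 
R [[0.962, -0.263, 0.066], [-0.265, -0.964, 0.014], [0.06, -0.031, -0.998]] tilt 3.9 dir 12.3 w 30.3 F [ 0.2 -0.  -1.5] 30.0
units for world mm [0, 0, -20] [-0.06  0.03  1.  ] hood bottom [0.2   0.084 0.042] yaw -15.4
```

>>> jog_arm([
  [-0.7,0.5,0.7,0],
  [-0.7,0.5,0.7,0],
  [-0.7,0.5,0.7,0],
])

```text
time_s: 33.15
tcp_pos: [0.1688, 0.0749, 0.3086]
ee_rot: [[0.964, -0.265, 0.022], [-0.265, -0.964, 0.008], [0.02, -0.014, -1.0]]
wrist_force: [0.7, -0.5, -1.6]
gripper_width: 0.34
gripper_force: 30.0
```

```bash
python3 -c "
from u import *
u([0,0,-20])
"
```

```text
t 33.15 j [ 85.5 -28.7 -61.2   1.5 -56.9 -11.7] p [0.1688 0.0749 0.3086] g [0.1725 0.0762 0.1451] 
R [[0.964, -0.265, 0.022], [-0.265, -0.964, 0.008], [0.02, -0.014, -1.0]] tilt 1.4 dir 19.5 w 29.6 F [ 0.7 -0.5 -1.6] 30.0
units for world mm [0, 0, -20] [-0.02  0.01  1.  ] hood bottom [0.175 0.077 0.039] yaw -15.4
```

```bash
python3 -c "
from plan import *
plan([.445,.0125,.150],15,0)"
```

```text
[[0.93, -0.04, 0.0, 0.0], [0.93, -0.04, 0.0, 0.0], [0.93, -0.04, 0.0, 0.0], [0.93, -0.04, 0.0, 0.0], [0.93, -0.04, 0.0, 0.0], [0.93, -0.04, 0.0, 0.0], [0.93, -0.04, 0.0, 0.0], [0.93, -0.04, 0.0, 0.0], [0.93, -0.04, 0.0, 0.0], [0.93, -0.04, 0.0, 0.0]]
[[0.93, -0.04, 0.0, 0.0], [0.93, -0.04, 0.0, 0.0], [0.93, -0.04, 0.0, 0.0], [0.93, -0.04, 0.0, 0.0], [0.93, -0.04, 0.0, 0.0]]
```

>>> jog_arm([
  [0.93,-0.04,0,0],
  [0.93,-0.04,0,0],
  [0.93,-0.04,0,0],
  [0.93,-0.04,0,0],
  [0.93,-0.04,0,0],
  [0.93,-0.04,0,0],
  [0.93,-0.04,0,0],
  [0.93,-0.04,0,0],
  [0.93,-0.04,0,0],
  [0.93,-0.04,0,0],
])

```text
time_s: 34.15
tcp_pos: [0.3513, 0.0333, 0.3125]
ee_rot: [[0.964, -0.266, 0.023], [-0.266, -0.964, 0.007], [0.02, -0.013, -1.0]]
wrist_force: [-0.3, -0.5, -1.6]
gripper_width: 0.338
gripper_force: 30.0
```

>>> jog_arm([
  [0.93,-0.04,0,0],
  [0.93,-0.04,0,0],
  [0.93,-0.04,0,0],
  [0.93,-0.04,0,0],
  [0.93,-0.04,0,0],
  [0,0,0,0],
])

```text
time_s: 34.75
tcp_pos: [0.4432, 0.0129, 0.3145]
ee_rot: [[0.964, -0.266, 0.024], [-0.266, -0.964, 0.008], [0.022, -0.014, -1.0]]
wrist_force: [-0.6, 0.6, -2.3]
gripper_width: 0.348
gripper_force: 30.0
```

```bash
python3 -c "
from h import *
st();to([.445,.0125,.1175])
im=eyes.capture('top');im2=eyes.capture('scene')
o=np.hstack([cv2.resize(im[150:270,180:300],(360,360)),cv2.resize(im2[90:210,190:310],(360,360))]);cv2.imwrite('pics/place.png',o)"
```

```text
t 34.75 j [ 22.8   9.6 -31.9   0.2 -47.1  51.6] p [0.4432 0.0129 0.3145] g [0.4472 0.0141 0.1511] 
R [[0.964, -0.266, 0.024], [-0.266, -0.964, 0.008], [0.022, -0.014, -1.0]] tilt 1.5 dir 17.1 w 30.3 F [-0.6  0.6 -2.3] 30.0
tool units to go [-0.12  0.13  1.67] yaw -15.5
```

View pics/place.png

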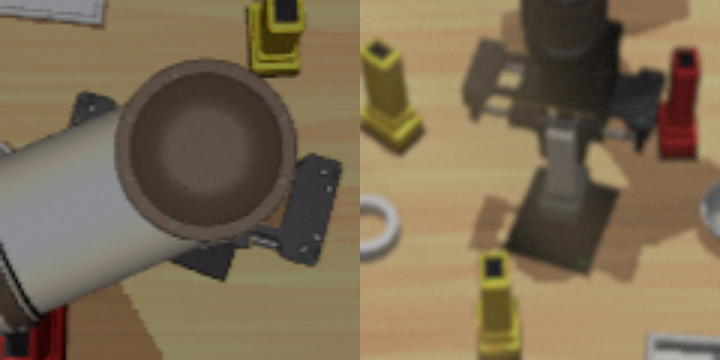

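The picture shows the reader upright over the pad at (565,185) in the right half, with nothing disturbed. I'll lower it gently.

>>> jog_arm([
  [-0.12,0.13,0.6,0],
  [0,0,0.5,0],
  [0,0,0.25,0],
  [0,0,0.15,0],
  [0,0,0.1,0],
  [0,0,0,0],
])

```text
time_s: 35.45
tcp_pos: [0.439, 0.0118, 0.2826]
ee_rot: [[0.964, -0.264, 0.024], [-0.264, -0.964, 0.007], [0.021, -0.013, -1.0]]
wrist_force: [0.4, -0.2, -1.8]
gripper_width: 0.341
gripper_force: 30.0
```

>>> jog_arm([
  [0.05,0,0.04,0],
  [0,0,0.04,0],
  [0,0,0.04,0],
  [0,0,0,0],
])

```text
time_s: 35.85
tcp_pos: [0.4402, 0.0115, 0.2807]
ee_rot: [[0.964, -0.264, 0.024], [-0.264, -0.964, 0.007], [0.022, -0.014, -1.0]]
wrist_force: [-0.7, 0.3, 2.6]
gripper_width: 0.341
gripper_force: 30.0
```

Contact: the wrist force went from −1.8 N to +2.6 N. Releasing.

>>> jog_arm([
  [0,0,0,0],
  [0,0,0,0],
  [0,0,0,0],
  [0,0,0,0],
  [0,0,0,0],
  [0,0,0,0],
], grip=80)

```text
time_s: 36.45
tcp_pos: [0.44, 0.0114, 0.2802]
ee_rot: [[0.964, -0.264, 0.024], [-0.264, -0.964, 0.007], [0.021, -0.013, -1.0]]
wrist_force: [-0.7, 0.4, 0.9]
gripper_width: 0.803
gripper_force: 0.0
```

>>> jog_arm([
  [0,0,-0.5,0],
  [0,0,-1,0],
  [0,0,-1,0],
  [0,0,-1,0],
  [0,0,-1,0],
  [0,0,-1,0],
  [0,0,-1,0],
  [0,0,0,0],
])

```text
time_s: 37.25
tcp_pos: [0.4374, 0.0105, 0.4137]
ee_rot: [[0.964, -0.263, 0.031], [-0.264, -0.965, 0.009], [0.027, -0.017, -0.999]]
wrist_force: [-0.3, 0.5, 0.1]
gripper_width: 0.923
gripper_force: 0.0
```

```bash
python3 -c "
from fit import *
st()
im=eyes.capture('top');im2=eyes.capture('scene')
m=near('scene','reader',[.443,.013,.08])
if m is not None:
    o=fit({'scene':m},BX,[.443,.012,-.25],.012);print(o.x,o.fun)
o=np.hstack([cv2.resize(im[150:270,180:300],(360,360)),cv2.resize(im2[90:210,190:310],(360,360))]);cv2.imwrite('pics/done.png',o)"
```

```text
t 37.25 j [ 22.9   2.5 -23.9   0.2 -61.8  51.7] p [0.4374 0.0105 0.4137] g [0.4424 0.012  0.2503] 
R [[0.964, -0.263, 0.031], [-0.264, -0.965, 0.009], [0.027, -0.017, -0.999]] tilt 1.9 dir 16.7 w 80.3 F [-0.3  0.5  0.1] 0.0
[ 0.4461381   0.01283345 -0.23478144] 0.08396387600683426
```

View pics/done.png

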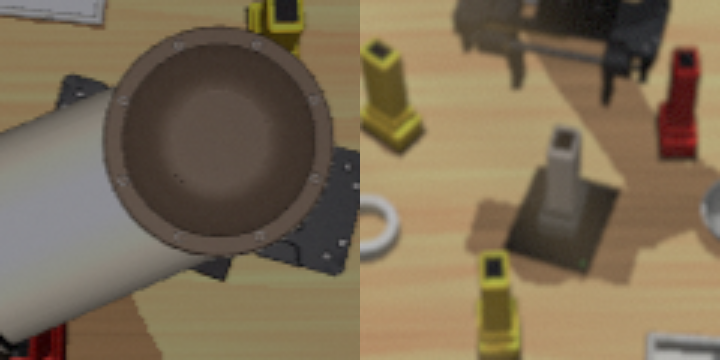

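The reader stands upright in the middle of the pad at (563,190) in the right half, and the gripper is clear above it. Handing in.

```bash
python3 -c "
from station import r
print(r.finish_job())"
```

```text
the job is handed in; nothing more can be done
None
```

The reader was held still on the tray rack's label for about 1.5 s, about 9 cm away and an estimated 3° off square, then set upright mid-pad, released and handed in at about 37 s; no verdict was shown, and joint 3 read -61.3° at its -61.27° limit while I brought the tool back upright.

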